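Turn the serving stand by its rim to bring the dip to the plate

TASK

Bring the dip bowl on the round wooden turntable round to the person sitting at the side plate: rest the fingertips lightly on the bare rim of the turntable and follow the rim round, so that it turns under them until the bowl faces the plate, on the line from the middle of the turntable to the middle of the plate. Turn it gently, without pressing hard or flicking it, so that the bowl and the two small glasses ride round without sliding; do not touch, push or lift them, and leave everything else on the worktop where it stands. Then let the turntable come to rest and take the hand away.

Things in the scene. Friction and masses are not known exactly. Their poses are not given: they have to be found in the camera images.
- turntable (a joint): Angle of the turntable about its upright axis, rad, 0 at the start, growing counter-clockwise seen from above; no stop within 6.2 rad either way. The bearing is smooth: about 0.05 N m of friction (0.4 N pushed along the rim) and light damping, so it stops almost at once when it is let go. A fingertip pressing down with 2 to 6 N drags it along with little slip.
- cake_stand: Turning walnut disc, 302 mm across, 20 mm thick, on a 164 mm foot, over a low fixed steel plate. Origin on the upright turning axis, 10 mm above the worktop; the flat top lies 98 mm above it (z = 108 mm). Its x axis runs from the axis to the dip bowl's place and turns with it. From 107 to 151 mm out the top is bare all round. Place and yaw differ each time; it cannot shift.
- dip_bowl: Grey stoneware bowl, 105 mm across, 58 mm tall, 0.21 kg, standing loose on the disc; the only bowl on it (another stands on the worktop). Origin at the centre of its underside, 52 mm out from the turning axis along the disc's x axis (outer edge 105 mm out).
- glass_a: Small clear tumbler glass, 55 mm across, 63 mm tall, 0.09 kg, loose on the disc. Origin at the centre of its underside, at x -40, y +36 mm in the disc's frame (outer edge 82 mm out).
- glass_b: The same glass, at x -40, y -36 mm in the disc's frame.
- side_plate: Dark round side plate, 180 mm across, 22 mm tall, loose on the worktop to the left or to the right of the stand, its centre 0.25 to 0.47 m from the turning axis. Origin at the centre of its underside. It marks the seat and stays where it is.
- cocotte: Small black cast-iron pot with knobbed lid and two lugs, 140 x 107 x 79 mm, on the other side of the stand from the plate. Origin at the centre of its underside. Leave it alone.
- teapot: White teapot, 120 x 227 x 133 mm with spout and handle, on the worktop behind the stand to the right. Origin at the centre of its underside. Leave it alone.
- spare_bowl: A second grey dip bowl of the same size, standing on the worktop behind the stand, not on it. Origin at the centre of its underside. Leave it alone.
Mind the look-alikes: they are no part of the job. Leave any blue or pink look-alike of the glass_b alone.

How it is judged:
By the outcome, as a careful person would: the job done as asked, in the order asked, and still so for the second after the job is handed in, with the robot touching nothing.
It also fails if it takes over 40 s, if anything falls off the work surface, if the arm or the gripper's body presses on something with over 40 N, if the wrist force passes 120 N, or if a joint passes its speed limit or range.

ROBOT

A 6-joint arm with a two-finger parallel gripper is mounted at the origin on a cart in front of the work surface, level with it; the furniture and walls round the work are solid. World frame = base frame: x ahead of the robot, y to its left, z up, the work surface at z = 0. Lengths are in mm, angles in rad, forces in N, time in s.
With the tool pointing down it reaches from about 375 to 900 mm from the base axis. Payload 3.1 kg.
Tool frame: the origin (TCP) lies at the very end of the fingers, on their centre line; the grasp point (between the pads) lies 19 mm behind it; z points along the fingers, y is the line along which they close (so a half turn about z gives the same grasp; the last joint's range is limited). The gripper opens to 87 mm and grips with 3 to 60 N. Pads are 19 mm wide; open, the fingers measure 117 mm over their backs; the gripper's body (75 mm by 190 mm) begins 51 mm behind the grasp point.
Start: joints at [-1.433, 0.527, 1.433, -0, 1.181, -0.178], TCP at [194.133, -594.061, 222.548] pointing down, gripper open.
Joint ranges: [-3.08, 3.08], [-0.75, 2.2], [0.22, 2.44], [-1.43, 4.57], [0, 2.65], [-2.85, 2.85]. Speed limits (rad/s): [2.79, 2.79, 3.14, 3.14, 3.14, 3.14].

INTERFACE

Orientations are given as a rotation vector (axis times angle).
In Python, from station import telemetry, optics, sign_off gives the robot as it stands.
- The arm moves only by the tool play_rows, never from a script. Its argument "plan" is a list of rows, each a list of 5 numbers: the shift along the tool's x, y, z in m, then the turn about the tool's z in rad, then the finger opening in m, from 0 to 0.087. A call has 1 to 12 rows; each row is the pose to reach, as a shift and turn from the pose commanded when the call began, along the tool's axes at that moment; what a row does not reach only later rows make up. A row lasts 1/12 s, in which the tool goes at most 41.7 mm and 7.16 degrees, less where a joint would pass 70% of its speed; a pose out of reach is approached as far as the arm can. A call with a gripper value outside its range is refused whole. The fingers move at their own pace and stop on an object; "newtons" is the grip in N (left out, the last holds). Time passes only in rows, so rows that repeat a pose let the fingers close. It gives the time, the measured TCP pose, the force, the opening and the grip force at its end, in the units of the state.
- telemetry.get_state(): the state, without advancing time (a new reading comes with each control period).
- optics.capture(name): name is "scene" or "top" or "wrist"; returns the picture (420x560x3 uint8, red, green, blue); there is no depth.
- optics.camera_info(name): a dict with "intrinsics" (3x3 intrinsics, pixels), "R" (3x3) and "t" (3): a world point X has camera coordinates R X + t; the wrist camera has in their place "mount" (4x4, takes a point from camera to tool coordinates, whose origin is the TCP and whose axes are the flange's). Camera axes: x right, y down, z forward; pixel columns grow to the right and rows downward; lengths in mm; the calibration is good to about 2 mm. A picture is of the moment at which its call begins: read the wrist's pose just before it. camera_info takes no time and is no camera call.
- sign_off(): hands the job in; it is judged then, once.
The state is a dict: "clock": time; "joints": joint angles; "joint_vel": joint speeds; "joint_efforts": joint torques, N m; "tcp_pos": TCP position; "ee_rot": TCP orientation; "ft_force": force on the tool from outside, world axes, zero at the start; "ft_torque": the same for the moment, N m; "finger_gap": opening from 0.0 (shut) to 1.0 (fully open); "grip_force": force on a finger pad.
Only numpy, scipy, OpenCV 4.12 (cv2) and the standard library are available. Lean on these libraries where they do the work, as an engineer would, in place of code of your own. Each camera call takes 0.05 s, during which the arm holds its last target. There are 200 camera calls.

## Working session

There is one attempt and no reset: what is moved stays moved. The work goes in short steps, Python scripts to look and compute and a tool call to move; the robot and the scene stay as the last step left them, time stands still between calls to the robot, and variables do not carry over. Pictures are saved under pics/ and viewed, at most 10 in all, crops included, and the job is handed in when it is done.

Besides the shell and the picture viewer there is one more tool, called after "Request:" by a JSON object that holds its "method" and its "body". play_rows: Moves the arm, as the interface text tells. Its arguments: {"type":"object","properties":{"plan":{"type":"array","items":{"type":"array","items":{"type":"number"}}},"newtons":{"type":"number"}},"required":["plan"]}

```bash
mkdir -p pics
python3 - <<'E'
from station import telemetry, optics
import cv2,numpy as np
print(telemetry.get_state())
for n in("scene","top"):
    i=optics.camera_info(n); print(n,{k:np.round(v,4).tolist() for k,v in i.items() if k in("intrinsics","R","t")})
    cv2.imwrite(f"pics/{n}0.png",cv2.resize(optics.capture(n)[:,:,::-1],(800,600),interpolation=cv2.INTER_CUBIC))
E
```

```text
{'clock': 0.0, 'joints': array([-1.43347582e+00,  5.28424656e-01,  1.43388757e+00,  1.31010287e-05,
        1.18141731e+00, -1.78532377e-01]), 'joint_vel': array([-1.95995089e-03, -4.08713274e-04, -1.58103016e-03, -2.87781632e-06,
        1.72779832e-03,  2.68502388e-05]), 'joint_efforts': array([ 6.41297584e-05, -4.40043461e+01, -1.76589292e+01,  6.33578910e-02,
        5.82526345e-02, -1.65966076e-04]), 'tcp_pos': array([ 194.0529661 , -593.34432829,  221.60183821]), 'ee_rot': array([-3.10038879e+00, -4.93737086e-01, -8.81273100e-05]), 'ft_force': array([ 0.32330473,  0.22944912, -0.60214607]), 'ft_torque': array([ 0.03060848, -0.02376181, -0.00459863]), 'grip_force': 0.0, 'finger_gap': 0.998061504936129}
scene {'intrinsics': [[383.3744, 0.0, 277.7456], [0.0, 383.3744, 208.8928], [0.0, 0.0, 1.0]], 'R': [[-0.5107, -0.8597, -0.0141], [-0.658, 0.4013, -0.6371], [0.5534, -0.3161, -0.7706]], 't': [286.4565, 421.2209, 797.433]}
top {'intrinsics': [[448.0911, 0.0, 283.4476], [0.0, 448.0911, 205.6939], [0.0, 0.0, 1.0]], 'R': [[0.0084, -1.0, -0.0022], [-0.9955, -0.0081, -0.0942], [0.0941, 0.003, -0.9956]], 't': [-17.8663, 581.3985, 1342.208]}
```

View pics/top0.png

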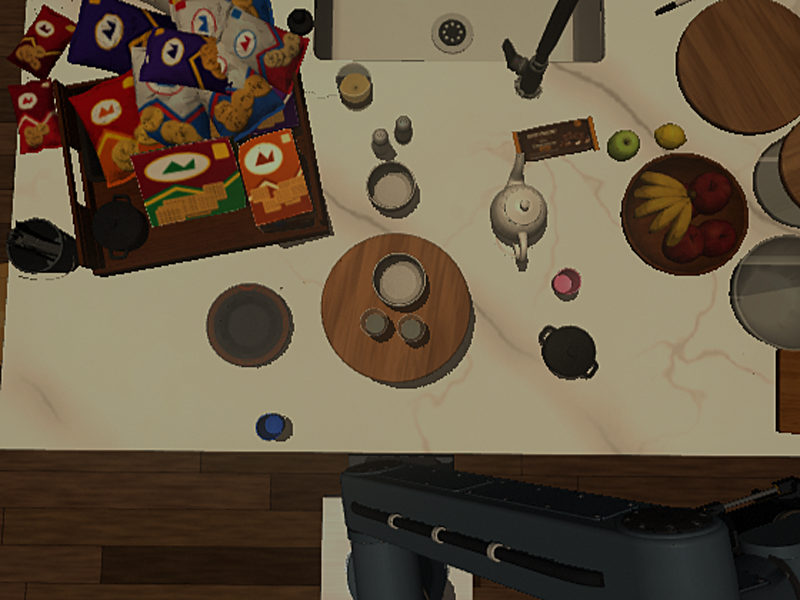

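View pics/scene0.png

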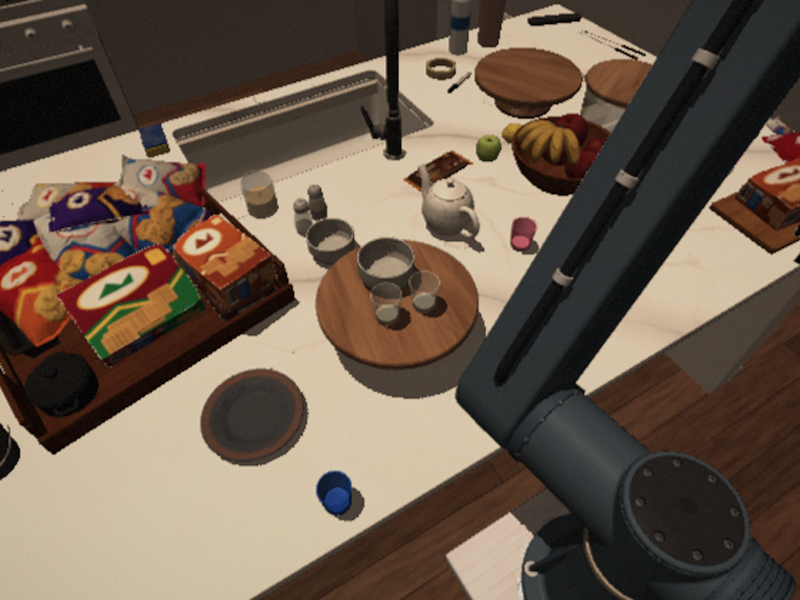

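The top view shows the turntable centred near (396,308), the dip bowl on it at (400,280), the glasses at (376,322) and (413,328), and the plate on the left at (249,325). The look-alikes are the spare bowl (390,187), on the worktop and not the disc, the blue cup (270,427) and the pink cup (566,282). I'll leave those alone.

```bash
cat > h.py <<'E'
import numpy as np
from station import telemetry, optics
def bp(n,u,v,z):
    i=optics.camera_info(n);R=np.array(i["R"]);t=np.array(i["t"])
    d=R.T@np.linalg.solve(np.array(i["intrinsics"]),[u,v,1.]);c=-R.T@t
    return (c+d*(z-c[2])/d[2])[:2]
E
python3 - <<'E'
from h import *
import cv2
s=.7
B=lambda u,v,z:bp("top",u*s,v*s,z)
# disc edges at z 108
for a in [(321,308),(471.5,308),(396,234),(396,382)]: print("disc",B(*a,108).round(1))
for a in [(207,325),(292,325),(249,284),(249,366)]: print("plate",B(*a,20).round(1))
for a in [(373,280),(427,280),(400,253),(400,307)]: print("bowl",B(*a,164).round(1))
im=optics.capture("top")[140:290,130:350]
cv2.imwrite("pics/crop.png",cv2.resize(im[:,:,::-1],(792,540),interpolation=cv2.INTER_CUBIC))
E
```

```text
disc [544.  155.1]
disc [ 546.4 -147.3]
disc [695.9   5.8]
disc [397.8   3. ]
plate [511.7 410.5]
plate [513.2 228.3]
plate [600.8 323.2]
plate [425.2 317.7]
bowl [594.9  48.3]
bowl [595.8 -55.8]
bowl [648.   -3.3]
bowl [543.2  -4.2]
```

View pics/crop.png

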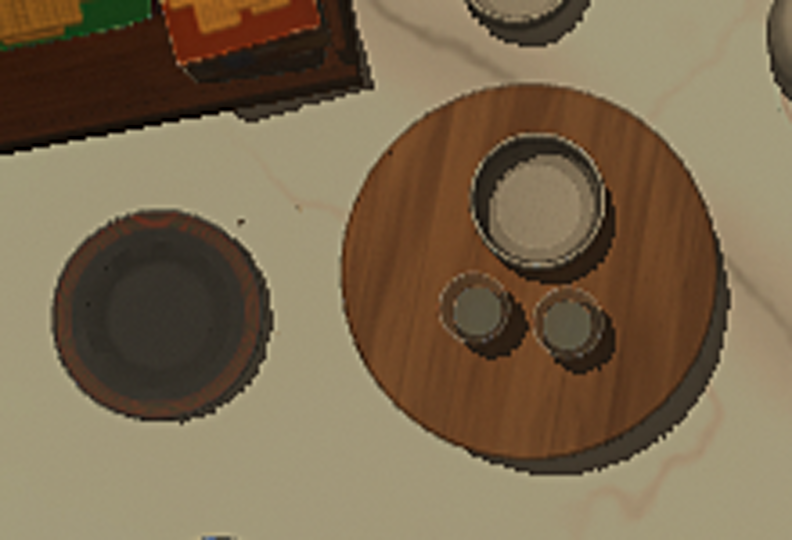

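The crop confirms which is which: the bowl with rim centre (538,201) and the clear glasses (477,308) and (571,325) are on the disc. The plate is centred at (162,315).

Run:
```python
from h import *
B=lambda u,v,z:bp("top",130+u/3.6,140+v/3.6,z)
mid=lambda l,r,t,b,z:np.array([np.mean([B(l,(t+b)/2,z)[k]+B(r,(t+b)/2,z)[k]+B((l+r)/2,t,z)[k]+B((l+r)/2,b,z)[k] for _ in[0]])/4 for k in(0,1)])
c=mid(342,718,82,459,108);p=mid(53,270,209,420,20);b=mid(471,606,132,271,166)
ga=B(477,308,171);gb=B(571,325,171)
ang=lambda v:np.degrees(np.arctan2(v[1],v[0]))
print("c",c,"p",p,"b",b,ga,gb)
print(np.hypot(*(b-c)),np.hypot(*(ga-c)),np.hypot(*(p-c)))
print("plate ang",ang(p-c),"bowl",ang(b-c),"glassline",ang(ga-gb)-90,"bowl-glasses",ang(b-(ga+gb)/2))
s=telemetry.get_state();x,y,z=s["tcp_pos"]
from scipy.spatial.transform import Rotation as Ro
R=Ro.from_rotvec(s["ee_rot"]).as_matrix();phi=np.radians(ang(b-c)-90)
g=np.array([c[0]+130*np.cos(phi),c[1]+130*np.sin(phi),150]);print("goal",g,"tool shift",R.T@(g-s["tcp_pos"]),"turn",-(phi+np.pi-np.arctan2(R[1,0],R[0,0])))
```

```text
c [547.36182195   4.35432409] p [513.18239001 318.76914008] b [595.31355077  -2.62946658] [513.15140106  43.09096863] [500.88772439 -28.11341771]
48.4576271517506 51.680562376476736 316.2671498635578
plate ang 96.20415182305102 bowl -8.286416200519996 glassline -9.772293633097746 bowl-glasses -6.537416721126032
goal [ 528.62601419 -124.28847403  150.        ] tool shift [ 463.73479788 -341.97581295   72.51220009] turn -1.1103686596731244
```

Request:
{"method": "play_rows", "body": {"plan": [[0.01, -0.007, 0, -0.02, 0], [0.03, -0.022, 0, -0.07, 0], [0.06, -0.044, 0, -0.14, 0], [0.09, -0.066, 0, -0.22, 0], [0.12, -0.088, 0, -0.29, 0], [0.15, -0.11, 0, -0.36, 0], [0.18, -0.133, 0, -0.43, 0], [0.21, -0.155, 0, -0.5, 0], [0.24, -0.177, 0, -0.57, 0], [0.27, -0.199, 0, -0.65, 0], [0.3, -0.221, 0, -0.72, 0], [0.33, -0.243, 0, -0.79, 0]], "newtons": 20}}

```text
clock: 1.15
tcp_pos: [432.9, -257.9, 222.6]
ee_rot: [-2.669, -1.656, -0.0]
ft_force: [0.1, -0.8, 0.6]
finger_gap: 0.173
grip_force: 0.0
```

```bash
cat > w.py <<'E'
from h import *
from scipy.spatial.transform import Rotation as Ro
def rep(gz=150,phi=None,r=130):
    s=telemetry.get_state();R=Ro.from_rotvec(s["ee_rot"]).as_matrix();c=np.array([547.4,4.4]);p=s["tcp_pos"];d=p[:2]-c
    print("t",s["clock"],"tcp",p.round(1),"r",np.hypot(*d).round(1),"ang",np.degrees(np.arctan2(d[1],d[0])).round(2),"yaw",np.degrees(np.arctan2(R[1,0],R[0,0])).round(2),"F",s["ft_force"].round(2),"q",s["joints"].round(2),s["finger_gap"])
    if phi is not None:
        f=np.radians(phi);g=np.array([*(c+r*np.array([np.cos(f),np.sin(f)])),gz])
        print("shift",(R.T@(g-p)).round(1),"turn",-((f+np.pi-np.arctan2(R[1,0],R[0,0])+np.pi)%(2*np.pi)-np.pi))
E
python3 -c "
from w import *
rep(phi=-98.5)"
```

```text
t 1.15 tcp [ 432.9 -257.9  222.6] r 286.2 ang -113.58 yaw 63.61 F [ 0.06 -0.75  0.56] q [-0.76  0.37  1.73  0.    1.05 -0.3 ] 0.17286255281408872
shift [162.1  26.   72.7] turn -0.3121877176788579
```

Request:
{"method": "play_rows", "body": {"plan": [[0.028, 0.004, 0.01, -0.05, 0], [0.055, 0.009, 0.02, -0.1, 0], [0.082, 0.013, 0.03, -0.16, 0], [0.108, 0.017, 0.04, -0.21, 0], [0.13, 0.021, 0.05, -0.25, 0], [0.148, 0.024, 0.06, -0.29, 0], [0.158, 0.026, 0.067, -0.31, 0], [0.162, 0.026, 0.073, -0.31, 0], [0.162, 0.026, 0.073, -0.31, 0], [0.162, 0.026, 0.073, -0.31, 0]]}}

```text
clock: 1.98
tcp_pos: [527.6, -127.6, 149.4]
ee_rot: [-2.387, -2.042, 0.001]
ft_force: [-0.5, -0.3, -0.3]
finger_gap: 0.003
grip_force: 0.0
```

```bash
python3 -c "
from w import *
rep(gz=112,phi=-98.5)
import cv2
cv2.imwrite('pics/w1.png',optics.capture('wrist')[:,:,::-1])"
```

```text
t 1.9833 tcp [ 527.6 -127.6  149.4] r 133.5 ang -98.51 yaw 81.1 F [-0.55 -0.34 -0.34] q [-0.44  0.52  1.71 -0.    0.91 -0.29] 0.002851004849039809
shift [ 3.5  0.  37.4] turn -0.0069334083085097475
```

View pics/w1.png

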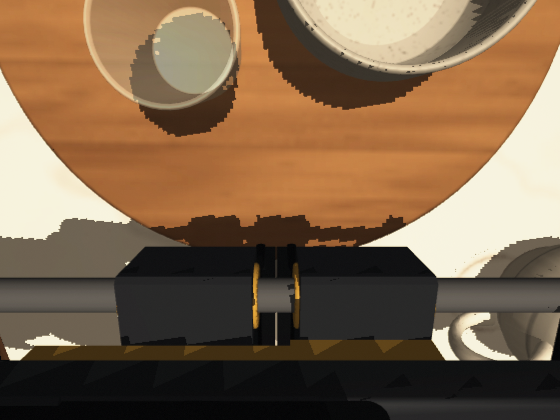

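The shut fingertips hang over the rim, with the glass and the bowl well inside it. Lowering.

Request:
{"method": "play_rows", "body": {"plan": [[0.002, 0, 0.012, -0.007, 0], [0.004, 0, 0.024, -0.007, 0], [0.004, 0, 0.032, -0.007, 0], [0.004, 0, 0.036, -0.007, 0], [0.004, 0, 0.038, -0.007, 0], [0.004, 0, 0.0385, -0.007, 0], [0.004, 0, 0.0385, -0.007, 0], [0.004, 0, 0.0385, -0.007, 0]]}}

```text
clock: 2.7
tcp_pos: [529.2, -123.8, 111.5]
ee_rot: [2.379, 2.05, 0.001]
ft_force: [-0.2, 0.4, -1.0]
finger_gap: 0.006
grip_force: 0.0
```

Request:
{"method": "play_rows", "body": {"plan": [[0, 0, 0.0005, 0, 0], [0, 0, 0.001, 0, 0], [0, 0, 0.0015, 0, 0], [0, 0, 0.002, 0, 0], [0, 0, 0.002, 0, 0]]}}

```text
clock: 3.12
tcp_pos: [528.8, -123.4, 109.0]
ee_rot: [-2.379, -2.051, 0.0]
ft_force: [-1.1, 0.2, 0.5]
finger_gap: 0.004
grip_force: 0.0
```

Request:
{"method": "play_rows", "body": {"plan": [[0, 0, 0.0005, 0, 0], [0, 0, 0.001, 0, 0], [0, 0, 0.001, 0, 0]]}}

```text
clock: 3.37
tcp_pos: [529.2, -123.5, 108.4]
ee_rot: [2.379, 2.051, 0.001]
ft_force: [0.4, -0.0, 3.9]
finger_gap: 0.006
grip_force: 1.6
```

Request:
{"method": "play_rows", "body": {"plan": [[0, 0, 0.0003, 0, 0], [0, 0, 0.0005, 0, 0], [0, 0, 0.0005, 0, 0]]}}

```text
clock: 3.62
tcp_pos: [529.5, -123.6, 108.4]
ee_rot: [2.379, 2.05, 0.002]
ft_force: [-0.1, 0.5, 6.5]
finger_gap: 0.004
grip_force: 3.1
```

Request:
{"method": "play_rows", "body": {"plan": [[0, 0.0002, -0.0003, -0.0017, 0], [0, 0.0009, -0.0003, -0.007, 0], [0, 0.002, -0.0003, -0.0157, 0], [0.0001, 0.0036, -0.0003, -0.0279, 0], [0.0001, 0.0057, -0.0003, -0.0436, 0], [0.0003, 0.0082, -0.0003, -0.0628, 0], [0.0005, 0.0109, -0.0003, -0.0838, 0], [0.0007, 0.0136, -0.0003, -0.1047, 0], [0.001, 0.0163, -0.0003, -0.1257, 0], [0.0014, 0.019, -0.0003, -0.1466, 0], [0.0018, 0.0217, -0.0003, -0.1676, 0], [0.0023, 0.0244, -0.0003, -0.1885, 0]]}}

```text
clock: 4.62
tcp_pos: [553.8, -124.8, 108.4]
ee_rot: [2.174, 2.267, 0.001]
ft_force: [-0.9, 1.8, 6.2]
finger_gap: 0.006
grip_force: 2.9
```

```bash
python3 -c "
from w import *
rep()
th=np.radians(1.2*np.arange(1,13))
print((130*(1-np.cos(th))).round(1),(130*np.sin(th)).round(1),th.round(4))
import cv2
cv2.imwrite('pics/t1.png',optics.capture('top')[120:310,130:350,::-1].repeat(3,0).repeat(3,1))"
```

```text
t 4.6167 tcp [ 553.8 -124.8  108.4] r 129.3 ang -87.17 yaw 92.38 F [-0.9   1.78  6.19] q [-0.42  0.61  1.68  0.    0.85 -0.46] 0.006433875118417005
[0.  0.1 0.3 0.5 0.7 1.  1.4 1.8 2.3 2.8 3.4 4.1] [ 2.7  5.4  8.2 10.9 13.6 16.3 19.  21.7 24.4 27.  29.7 32.3] [0.0209 0.0419 0.0628 0.0838 0.1047 0.1257 0.1466 0.1676 0.1885 0.2094
 0.2304 0.2513]
```

View pics/t1.png

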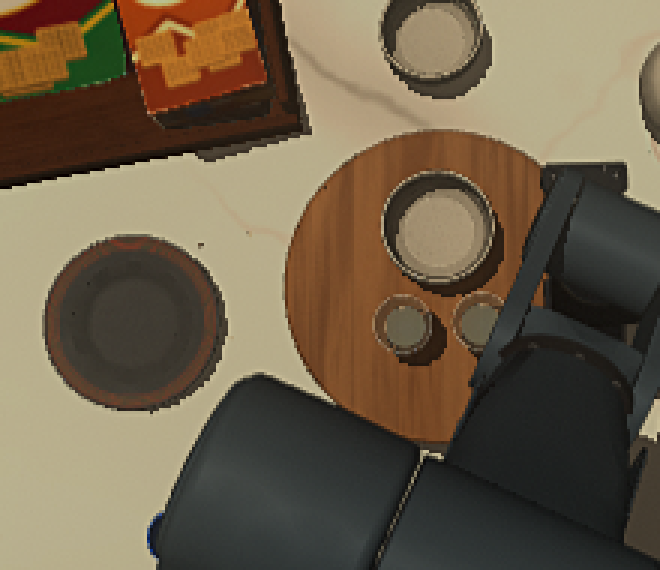

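The turntable follows: the grain now runs almost upright, the glasses lie nearly level at (404,325) and (480,322), and the bowl is at (438,228), still seated. Carrying on with the same arc.

Request:
{"method": "play_rows", "body": {"plan": [[0, 0.0014, -0.0003, -0.0105, 0], [0.0001, 0.0041, -0.0003, -0.0314, 0], [0.0002, 0.0068, -0.0003, -0.0524, 0], [0.0003, 0.0095, -0.0003, -0.0733, 0], [0.0006, 0.0122, -0.0003, -0.0942, 0], [0.0008, 0.015, -0.0003, -0.1152, 0], [0.0012, 0.0177, -0.0003, -0.1361, 0], [0.0016, 0.0203, -0.0003, -0.1571, 0], [0.0021, 0.023, -0.0003, -0.178, 0], [0.0026, 0.0257, -0.0003, -0.199, 0], [0.0031, 0.0283, -0.0003, -0.2199, 0], [0.0038, 0.031, -0.0003, -0.2409, 0]]}}

```text
clock: 5.67
tcp_pos: [584.5, -119.7, 108.4]
ee_rot: [1.886, 2.513, 0.0]
ft_force: [-1.5, 1.8, 5.7]
finger_gap: 0.001
grip_force: 2.7
```

Request:
{"method": "play_rows", "body": {"plan": [[0, 0.0027, 0, -0.0209, 0], [0.0001, 0.0054, 0, -0.0419, 0], [0.0003, 0.0082, 0, -0.0628, 0], [0.0005, 0.0109, 0, -0.0838, 0], [0.0007, 0.0136, 0, -0.1047, 0], [0.001, 0.0163, 0, -0.1257, 0], [0.0014, 0.019, 0, -0.1466, 0], [0.0018, 0.0217, 0, -0.1676, 0], [0.0023, 0.0244, 0, -0.1885, 0], [0.0028, 0.027, 0, -0.2094, 0], [0.0034, 0.0297, 0, -0.2304, 0], [0.0041, 0.0323, 0, -0.2513, 0]]}}

```text
clock: 6.67
tcp_pos: [614.3, -106.7, 108.4]
ee_rot: [1.556, 2.729, 0.0]
ft_force: [-0.2, 1.2, 5.7]
finger_gap: 0.007
grip_force: 2.6
```

```bash
python3 -c "
from w import *
rep()"
```

```text
t 6.6667 tcp [ 614.3 -106.7  108.4] r 129.7 ang -58.95 yaw 120.63 F [-0.18  1.24  5.66] q [-0.35  0.67  1.53  0.    0.94 -0.89] 0.006853758899504873
```

Request:
{"method": "play_rows", "body": {"plan": [[0, 0.0027, -0.0002, -0.0209, 0], [0.0001, 0.0054, -0.0002, -0.0419, 0], [0.0003, 0.0082, -0.0002, -0.0628, 0], [0.0005, 0.0109, -0.0002, -0.0838, 0], [0.0007, 0.0136, -0.0002, -0.1047, 0], [0.001, 0.0163, -0.0002, -0.1257, 0], [0.0014, 0.019, -0.0002, -0.1466, 0], [0.0018, 0.0217, -0.0002, -0.1676, 0], [0.0023, 0.0244, -0.0002, -0.1885, 0], [0.0028, 0.027, -0.0002, -0.2094, 0], [0.0034, 0.0297, -0.0002, -0.2304, 0], [0.0041, 0.0323, -0.0002, -0.2513, 0]]}}

```text
clock: 7.67
tcp_pos: [640.2, -86.8, 108.4]
ee_rot: [1.201, 2.902, -0.0]
ft_force: [-1.0, 0.0, 4.8]
finger_gap: 0.007
grip_force: 2.5
```

Request:
{"method": "play_rows", "body": {"plan": [[0, 0.0027, 0, -0.0209, 0], [0.0001, 0.0054, 0, -0.0419, 0], [0.0003, 0.0082, 0, -0.0628, 0], [0.0005, 0.0109, 0, -0.0838, 0], [0.0007, 0.0136, 0, -0.1047, 0], [0.001, 0.0163, 0, -0.1257, 0], [0.0014, 0.019, 0, -0.1466, 0], [0.0018, 0.0217, 0, -0.1676, 0], [0.0023, 0.0244, 0, -0.1885, 0], [0.0028, 0.027, 0, -0.2094, 0], [0.0034, 0.0297, 0, -0.2304, 0], [0.0041, 0.0323, 0, -0.2513, 0]]}}

```text
clock: 8.67
tcp_pos: [660.3, -61.2, 108.5]
ee_rot: [0.828, 3.03, -0.0]
ft_force: [2.0, -0.4, 5.4]
finger_gap: 0.002
grip_force: 2.4
```

```bash
python3 -c "
from w import *
rep()"
```

```text
t 8.6667 tcp [660.3 -61.2 108.5] r 130.5 ang -30.15 yaw 149.44 F [ 1.96 -0.42  5.37] q [-0.26  0.71  1.42 -0.    1.01 -1.3 ] 0.00235660706522548
```

Request:
{"method": "play_rows", "body": {"plan": [[0, 0.0027, 0, -0.0209, 0], [0.0001, 0.0054, 0, -0.0419, 0], [0.0003, 0.0082, 0, -0.0628, 0], [0.0005, 0.0109, 0, -0.0838, 0], [0.0007, 0.0136, 0, -0.1047, 0], [0.001, 0.0163, 0, -0.1257, 0], [0.0014, 0.019, 0, -0.1466, 0], [0.0018, 0.0217, 0, -0.1676, 0], [0.0023, 0.0244, 0, -0.1885, 0], [0.0028, 0.027, 0, -0.2094, 0], [0.0034, 0.0297, 0, -0.2304, 0], [0.0041, 0.0323, 0, -0.2513, 0]]}}

```text
clock: 9.67
tcp_pos: [673.1, -31.1, 108.5]
ee_rot: [0.442, 3.11, -0.0]
ft_force: [3.5, -1.1, 5.1]
finger_gap: 0.004
grip_force: 2.1
```

Request:
{"method": "play_rows", "body": {"plan": [[0, 0.0027, 0, -0.0209, 0], [0.0001, 0.0054, 0, -0.0419, 0], [0.0003, 0.0082, 0, -0.0628, 0], [0.0005, 0.0109, 0, -0.0838, 0], [0.0007, 0.0136, 0, -0.1047, 0], [0.001, 0.0163, 0, -0.1257, 0], [0.0014, 0.019, 0, -0.1466, 0], [0.0018, 0.0217, 0, -0.1676, 0], [0.0023, 0.0244, 0, -0.1885, 0], [0.0028, 0.027, 0, -0.2094, 0], [0.0034, 0.0297, 0, -0.2304, 0], [0.0041, 0.0323, 0, -0.2513, 0]]}}

```text
clock: 10.67
tcp_pos: [678.1, 1.1, 108.4]
ee_rot: [0.048, 3.141, 0.0]
ft_force: [4.4, -1.2, 5.1]
finger_gap: 0.008
grip_force: 2.4
```

Request:
{"method": "play_rows", "body": {"plan": [[0, 0.0025, 0, -0.019, 0], [0.0001, 0.0045, 0, -0.035, 0], [0.0001, 0.006, 0, -0.046, 0], [0.0002, 0.007, 0, -0.054, 0], [0.0002, 0.0076, 0, -0.0585, 0], [0.0002, 0.0078, 0, -0.06, 0], [0.0002, 0.0078, 0, -0.06, 0]]}}

```text
clock: 11.25
tcp_pos: [677.9, 9.0, 108.4]
ee_rot: [-0.044, 3.141, 0.001]
ft_force: [2.8, 0.1, 5.0]
finger_gap: 0.007
grip_force: 2.6
```

```bash
python3 -c "
from w import *
rep()
import cv2
cv2.imwrite('pics/t2.png',cv2.resize(optics.capture('top')[140:290,130:350,::-1],(792,540),interpolation=cv2.INTER_CUBIC))"
```

```text
t 11.25 tcp [677.9   9.  108.4] r 130.6 ang 2.03 yaw -178.39 F [2.84 0.09 5.04] q [-0.15  0.73  1.38  0.    1.03 -1.75] 0.006771645572210714
```

View pics/t2.png

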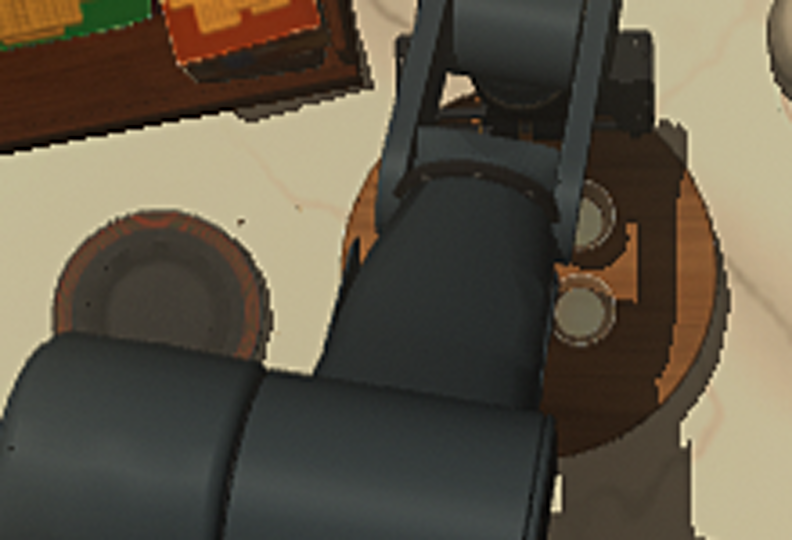

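The glasses now show at (582,309) and (581,217), so the disc stands near 92°. The bowl is hidden by the arm. About 4° more, then hold, lift and check.

Request:
{"method": "play_rows", "body": {"plan": [[0, 0.0004, 0, -0.003, 0], [0, 0.0016, 0, -0.012, 0], [0.0001, 0.0034, 0, -0.026, 0], [0.0001, 0.0055, 0, -0.042, 0], [0.0002, 0.0073, 0, -0.056, 0], [0.0003, 0.0086, 0, -0.066, 0], [0.0003, 0.0091, 0, -0.07, 0], [0.0003, 0.0091, 0, -0.07, 0], [0.0003, 0.0091, 0, -0.07, 0], [0.0003, 0.0091, -0.001, -0.07, 0], [0.0003, 0.0091, -0.004, -0.07, 0], [0.0003, 0.0091, -0.01, -0.07, 0]]}}

```text
clock: 12.3
tcp_pos: [673.8, 18.3, 116.0]
ee_rot: [0.153, -3.129, -0.002]
ft_force: [-0.3, 0.9, 0.2]
finger_gap: 0.003
grip_force: 0.0
```

Request:
{"method": "play_rows", "body": {"plan": [[0, 0, -0.015, 0, 0], [0, 0, -0.035, 0, 0], [0, 0, -0.06, 0, 0], [0, 0, -0.085, 0, 0], [0, 0, -0.105, 0, 0], [0, -0.025, -0.115, 0, 0], [0, -0.06, -0.115, 0, 0], [0, -0.095, -0.115, 0, 0], [0, -0.13, -0.115, 0, 0], [0, -0.165, -0.115, 0, 0], [0, -0.2, -0.115, 0, 0], [0, -0.235, -0.115, 0, 0]]}}

```text
clock: 13.3
tcp_pos: [698.4, -217.0, 232.4]
ee_rot: [0.153, -3.134, -0.004]
ft_force: [0.5, 0.3, -0.4]
finger_gap: 0.005
grip_force: 0.0
```

Request:
{"method": "play_rows", "body": {"plan": [[0, -0.035, 0, 0, 0], [0, -0.07, 0, 0, 0], [0, -0.1, 0, 0, 0], [0, -0.12, 0, 0, 0], [0, -0.13, 0, 0, 0], [0, -0.13, 0, 0, 0]]}}

```text
clock: 13.8
tcp_pos: [711.3, -347.7, 231.8]
ee_rot: [0.148, -3.135, -0.002]
ft_force: [-0.6, 0.3, -0.2]
finger_gap: 0.007
grip_force: 0.0
```

```bash
python3 -c "
from w import *
rep()
import cv2
cv2.imwrite('pics/t3.png',cv2.resize(optics.capture('top')[140:290,130:350,::-1],(792,540),interpolation=cv2.INTER_CUBIC))"
```

```text
t 13.8 tcp [ 711.3 -347.7  231.8] r 388.4 ang -65.04 yaw -174.6 F [-0.61  0.25 -0.21] q [-0.6   0.77  0.92 -0.    1.46 -2.26] 0.007446698635738921
```

View pics/t3.png

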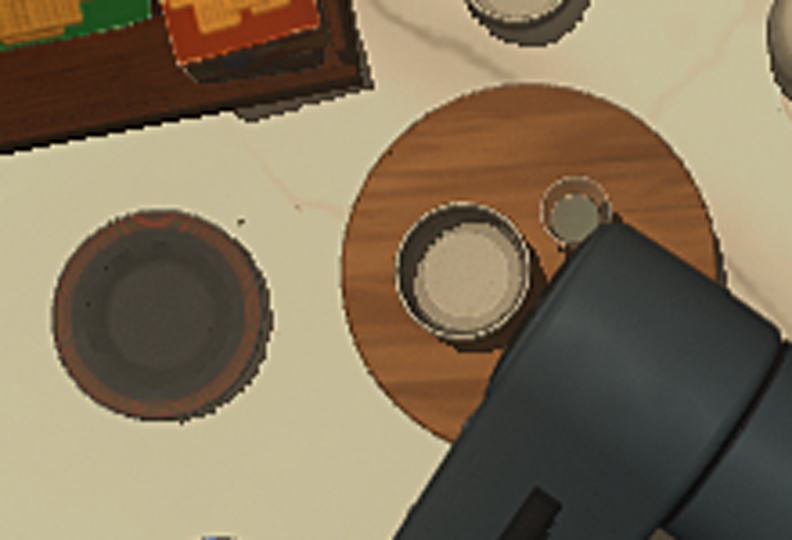

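The plate is unmoved at (162,315), the bowl rim is at (463,271) facing it, and glass_b is at (576,213). Now the angle.

Run:
```python
from w import *
from scipy.optimize import fsolve
B=lambda u,v,z:bp("top",130+u/3.6,140+v/3.6,z)
mid=lambda l,r,t,b,z:(B(l,(t+b)/2,z)+B(r,(t+b)/2,z)+B((l+r)/2,t,z)+B((l+r)/2,b,z))/4
b1=mid(471,606,132,271,166);b2=mid(396,531,202,340,166);c=mid(342,718,82,459,108);p=mid(53,270,209,420,20)
ang=lambda v:np.degrees(np.arctan2(v[1],v[0]))
print("b2",b2,np.hypot(*(b2-c)),"bowl",ang(b2-c),"plate",ang(p-c))
c2=fsolve(lambda q:[np.hypot(*(b1-q))-52,np.hypot(*(b2-q))-52],c)
print("c2",c2,"a1",ang(b1-c2),"a2",ang(b2-c2),"plate",ang(p-c2))
g1=B(571,325,171);g2=B(576,213,171)
print("glass b radius",np.hypot(*(g1-c)),np.hypot(*(g2-c)),"rot",ang(g2-c)-ang(g1-c),"rot bowl",ang(b2-c)-ang(b1-c))
print("expected glass_b - bowl angle -129.? :",ang([-40,-36]),ang(g2-c2)-ang(b2-c2))
```

```text
b2 [541.5948527   53.97978129] 49.95942290624216 bowl 96.62860412278629 plate 96.20415182305102
c2 [543.52142351   2.01548273] a1 -5.124830588645864 a2 92.1232624131738 plate 95.47116621642742
glass b radius 56.69211586931897 52.60936600025845 rot 102.39923405558659 rot bowl 104.91502032330628
expected glass_b - bowl angle -129.? : -138.01278750418336 -130.19580075625706
```

```bash
python3 -c "
from w import *
import cv2
cv2.imwrite('pics/s3.png',cv2.resize(optics.capture('scene')[150:300,130:350,::-1],(792,540),interpolation=cv2.INTER_CUBIC))"
```

```text
(no output)
```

View pics/s3.png

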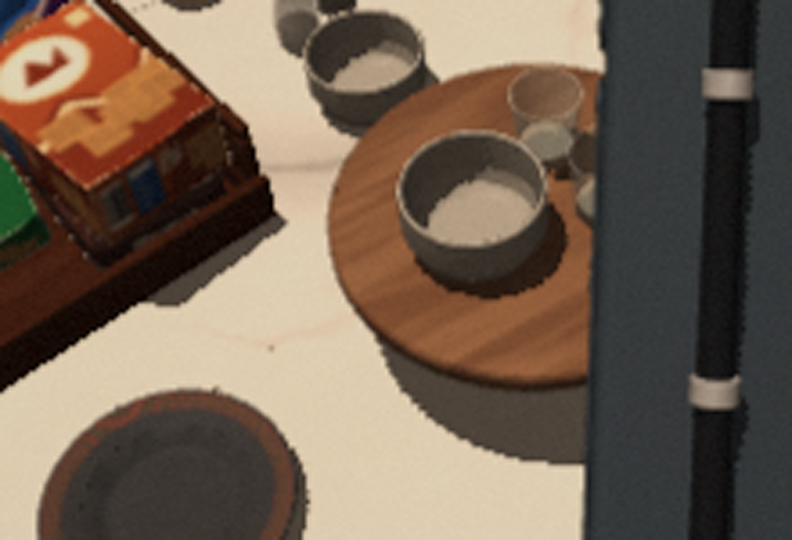

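The scene view shows the bowl rim centred near (472,190) in the crop and glass_b's rim near (545,94), with the spare bowl untouched. I'll use this as a second measurement from another direction.

Run:
```python
from w import *
def proj(n,X):
    i=optics.camera_info(n);q=np.array(i["intrinsics"])@(np.array(i["R"])@X+np.array(i["t"]));return q[:2]/q[2]
def rim(n,x,y,r,z):
    a=np.linspace(0,2*np.pi,200);P=np.array([proj(n,np.array([x+r*np.cos(k),y+r*np.sin(k),z])) for k in a])
    return np.r_[P[:,0].min(),P[:,0].max(),P[:,1].min(),P[:,1].max()]
def crop(n,e): o=(130,140) if n=="top" else (130,150); return ((e-np.r_[o[0],o[0],o[1],o[1]])*3.6).round(0)
for n in("top","scene"):
  print(n,"disc",crop(n,rim(n,547.4,4.4,151,108)),"plate",crop(n,rim(n,513.2,318.8,90,22)))
  for y in (92,96,100):
    a=np.radians(y);R=np.array([[np.cos(a),-np.sin(a)],[np.sin(a),np.cos(a)]]);c=np.array([547.4,4.4])
    b=c+R@[52,0];g=c+R@[-40,-36]
    print(y,"bowl",crop(n,rim(n,*b,52.5,166)),"glassb",crop(n,rim(n,*g,27.5,171)))
```

```text
top disc [341. 719.  83. 460.] plate [ 55. 267. 209. 421.]
92 bowl [392. 529. 197. 335.] glassb [544. 616. 179. 251.]
96 bowl [392. 530. 202. 339.] glassb [540. 613. 175. 247.]
100 bowl [392. 530. 207. 344.] glassb [537. 609. 172. 244.]
scene disc [328. 741.  60. 378.] plate [ 42. 303. 385. 618.]
92 bowl [394. 546. 126. 241.] glassb [515. 590.  66. 121.]
96 bowl [396. 549. 129. 245.] glassb [510. 585.  65. 120.]Traceback (most recent call last):
  File "<stdin>", line 13, in <module>
  File "<stdin>", line 5, in rim
  File "<stdin>", line 3, in proj
ValueError: time passes only in moves, steps and waits
```

Both views agree that the bowl is at about 96.5° and the plate at 96.2°, and the hand is clear. Handing in.

```bash
python3 -c "
from station import sign_off
print(sign_off())"
```

```text
the job is handed in; nothing more can be done
None
```

The turntable was turned about 105° counter-clockwise by the rim with about 4 to 6 N of downward force; by camera the dip bowl faces the side plate to within about 1° with no sign of sliding, the hand is clear, and the job was handed in at about 14 s (no verdict returned).

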